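# Set a divider blank on the table edge for folding

### The arm

A 6-joint arm with a two-finger parallel gripper is mounted at the origin on the work surface. World frame = base frame: x ahead of the robot, y to its left, z up, the work surface at z = 0. Lengths are in m, angles in rad, forces in N, time in s.
With the tool pointing down it reaches from about 0.25 to 0.775 m from the base axis. Payload 4 kg.
Tool frame: the origin (TCP) lies between the finger pads; the fingertips stand 14 mm ahead of it and the grasp point (between the pads) lies 5 mm behind it; z points along the fingers, y is the direction in which the jaws open and shut (so a half turn about z gives the same grasp; the last joint's range is limited). The gripper opens to 94 mm and grips with 3 to 60 N. Pads are 16 mm wide; open, the fingers measure 119 mm over their backs; the gripper's body (75 mm by 177 mm) begins 78 mm behind the grasp point.
Start: joints at [-1.367, 0.087, 1.371, -0, 1.684, -0.103], TCP at [0.166, -0.524, 0.22] pointing down, gripper open.
Joint ranges: [-3.1, 3.1], [-0.76, 2.03], [0.27, 2.55], [-1.08, 4.22], [0.17, 2.65], [-2.57, 2.57]. Speed limits (rad/s): [2.79, 2.79, 3.14, 3.14, 3.14, 3.14].

### API

Orientations are given as [roll, pitch, yaw] about the fixed x, y, z axes, in that order (R = Rz(yaw) Ry(pitch) Rx(roll)).
In Python, from bench import robot, cams, spotter gives the robot as it stands.
- The arm moves only by the shell command python3 -m inch 'ROWS'. ROWS is JSON, a list of rows, each an object of numbers: "grip": the opening, from 0 (shut) to 1 (fully open); "dx", "dy", "dz": the shift along the tool's x, y, z in units of 25 mm (1.0 is 25 mm); "rx", "ry", "rz": the turn, a rotation vector about the tool's x, y, z in units of 5 degrees (1.0 is 5 degrees). A call has 1 to 12 rows; each row shifts and turns the pose as measured when the row begins, along the tool's axes as they then stand; what a row does not reach is not made up. A row lasts 1/8 s, in which the tool goes at most 62.5 mm and 10.7 degrees, less where a joint would pass 70% of its speed; a pose out of reach is approached as far as the arm can. A call is refused whole if a number of a shift passes 1 or a number of a turn 1, either way. A call with a gripper value outside its range is refused whole. The fingers move at their own pace and stop on an object; the grip force is fixed at half the most. Time passes only in rows, so rows that do not move let the fingers close. It gives the time, the measured TCP pose, the force and the opening at its end, in the units of the state.
- robot.get_obs(): the state, without advancing time (a new reading comes with each control period).
- cams.snapshot(name): name is "scene" or "top" or "wrist"; returns a dict with "frame" (480x640x3 uint8, red, green, blue), "intrinsics" (3x3 intrinsics, pixels), "eye" and "orientation" of the camera in the world. Camera axes: x right, y up, looking along -z (the intrinsics and any distortion apply to the point x, -y, -z); pixel columns grow to the right and rows downward; lengths in m; the calibration is good to about 2 mm. A picture is of the moment at which its call begins. There is no depth.
- robot.close_job(): hands the job in, once; it reports no verdict.
Trained networks look in a picture, given as the dict that the camera call returned (one of the last four; its "shot" number tells which), for a name from the list of things; names that differ only in an ending like _2 or _b are one class to them, and where a whole thing is asked for, a point or a joint stands for the part that bears it (a point fixed in the world has none). Each returns a list of dicts, best first, with "score" (0 to 1); they miss things now and then, are a little off and sometimes report something else, mostly with a low value. They report only what shows in the picture. A call takes as long as a camera call.
- spotter.regions_of(picture, query): "pixels" (480x640 bool, what is visible of it) and "extent" ([left, top, right, bottom] in pixels, round what is visible of it).
- spotter.place_of(picture, query): "pixel" ([column, row] in pixels: a listed point, or the origin of a listed thing).
The state is a dict: "time": time; "joint_positions": joint angles; "qvel": joint speeds; "joint_torque": joint torques, N m; "tool_pos": TCP position; "ee_rot": TCP orientation; "wrist_force": force on the tool from outside, world axes, zero at the start; "wrist_torque": the same for the moment, N m; "width": finger opening in m.
Only numpy, scipy, OpenCV 4.12 (cv2) and the standard library are available. Lean on these libraries where they do the work, as an engineer would, in place of code of your own. Each camera call takes 0.05 s, during which the arm holds its last target.

### The job

Push the loose cardboard divider blank across the packing table with the fingertips until its crease lies along the table's front edge (the long edge facing away from the robot), square with it, so that the flap and only the flap hangs over. Then press the panel firmly down on the table with the fingertips and finish while still holding it down, ready for the flap to be folded. Do not lift the blank, and leave everything else where it stands.

Things in the scene. Friction and masses are not known exactly. Their poses are not given: they have to be found in the camera images.
- table: brown packing table, top surface at z = 0, 950 mm deep, 1700 mm wide, 30 mm thick; it may stand up to about 5 degrees askew to the robot. Origin: middle of its front edge (the long edge facing away from the robot), on the top surface. Its x axis points straight out over that edge, its y axis runs along the edge
- blank: the divider blank: flat rigid brown cardboard sheet, 7 mm thick, about 60 g, loose. Panel 120 mm (x) by 200 mm (y), joined at a scored crease (dark line) to a flap 45 mm (x) by 184 mm (y). Origin: centre of the panel's underside; +x towards the flap, z up; crease at x = 60, flap end at x = 105, rear edge at x = -60 mm. Starts with the flap towards the front edge, within 13 degrees of square, crease 70 to 110 mm short
- crease_left (a point): the end of the blank's crease at the panel's +y side, on the top face (7 mm above the table)
- crease_right (a point): the end of the blank's crease at the panel's -y side, on the top face (7 mm above the table)
- rear_mid (a point): middle of the panel's straight rear edge, opposite the flap, half-way up the 7 mm thickness
- tape_roll: roll of packing tape lying flat, 94 mm across, 48 mm high, loose; a bystander, not to be moved. Origin: centre of its underside
- stapler: desk stapler, 140 x 34 x 50 mm high, loose; a bystander, not to be moved. Origin: centre of its underside
- small_carton: small closed stock carton, 85 x 60 x 55 mm high, loose; a bystander, not to be moved. Origin: centre of its underside
- pen_pot: round pot of pens, 76 mm across, 140 mm high with its pens, loose; a bystander, not to be moved. Origin: centre of its underside
- tape_dispenser: heavy desk tape dispenser, 155 x 60 x 92 mm high, loose; a bystander, not to be moved. Origin: centre of its underside
- folded_divider: a finished cardboard divider standing folded to an L: foot 45 mm, upright panel 200 mm long, 127 mm high, light and easily knocked over, loose; a bystander, not to be moved. Origin: centre of its underside

How it is judged:
At the end, for the whole second after the job is handed in: Both ends of the crease are within 7 mm of the table's front edge line, the blank lies flat on the table at rest, and the fingers press it: at least 2 N on the blank, and at least 2.5 N between blank and table (x of crease_left in the frame of table between -0.007 and 0.007 m and x of crease_right in the frame of table between -0.007 and 0.007 m and angle between blank's own z axis and vertical below 0.03 rad and height (world z) of blank between -0.004 and 0.005 m and linear speed of blank below 0.01 m/s and contact force between the fingers and blank above 2 N and contact force between blank and table above 2.5 N); the arm keeps its last pose, push and grip.
It fails at once if the blank is lifted, tipped or dropped off the table (height (world z) of blank above 0.015 m or height (world z) of blank below -0.02 m or angle between blank's own z axis and vertical above 0.15 rad).
It fails at once if a bystander is moved by more than 20 mm or tipped (distance of any of tape_roll, stapler, small_carton, pen_pot, tape_dispenser, folded_divider from where it was at the start of the episode above 0.02 m or angle between any of tape_roll, stapler, small_carton, pen_pot, tape_dispenser, folded_divider's own z axis and vertical above 0.3 rad).
It also fails if it takes over 48 s, if anything falls off the work surface, if the arm or the gripper's body presses on something with over 40 N, if the wrist force passes 120 N, or if a joint passes its speed limit or range.

## Working session

There is one attempt and no reset: what is moved stays moved. The work goes in short steps, Python scripts to look and compute and a shell command to move; the robot and the scene stay as the last step left them, time stands still between calls to the robot, and variables do not carry over. Pictures are saved under pics/ and viewed, and the job is handed in when it is done.

```bash
ls; mkdir -p pics; python3 - <<'E'
from bench import robot,cams,spotter
import cv2
o=robot.get_obs();print(o)
for n in ("scene","top"):
    s=cams.snapshot(n);cv2.imwrite(f"pics/{n}0.png",s["frame"][:,:,::-1]);print(n,s["eye"],s["orientation"],s["intrinsics"],s.keys())
E
```

```text
pics
{'time': 0.0, 'joint_positions': array([-1.36710031e+00,  8.79635102e-02,  1.37222494e+00,  2.46175166e-05,
        1.68359990e+00, -1.03155881e-01]), 'qvel': array([-3.11905031e-06,  4.31959527e-04,  2.95868338e-04,  1.51881303e-04,
       -1.49124440e-03,  3.03461320e-04]), 'joint_torque': array([-7.57675070e-05, -3.40178275e+01, -3.02432942e+01,  7.18917092e-02,
        3.28360533e-02, -1.62543643e-04]), 'tool_pos': array([ 0.16600307, -0.52381564,  0.21831437]), 'ee_rot': array([-3.13941114e+00, -2.50434992e-04,  3.06854365e-01]), 'wrist_force': array([-0.27372332,  0.57095752,  0.08700523]), 'wrist_torque': array([-0.00191369, -0.00750196, -0.00600794]), 'width': 0.0936273556383374}
scene [ 1.44692096 -0.04621531  1.32719589] [0.59294987 0.01197959 1.51057986] [[537.21104146   0.         321.43651901]
 [  0.         537.21104146 244.42314789]
 [  0.           0.           1.        ]] dict_keys(['frame', 'intrinsics', 'eye', 'orientation', 'shot'])
top [ 0.20411736 -0.02838129  1.82618521] [ 0.20802939 -0.0045771  -1.49871898] [[606.4097442    0.         317.11607639]
 [  0.         606.4097442  235.7690117 ]
 [  0.           0.           1.        ]] dict_keys(['frame', 'intrinsics', 'eye', 'orientation', 'shot'])
```

View pics/scene0.png

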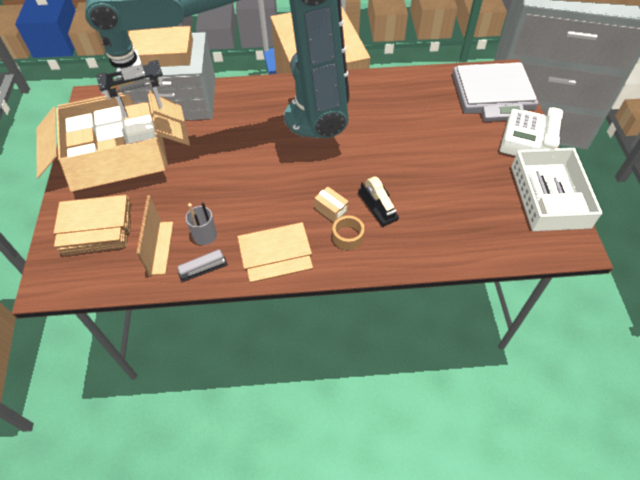

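View pics/top0.png

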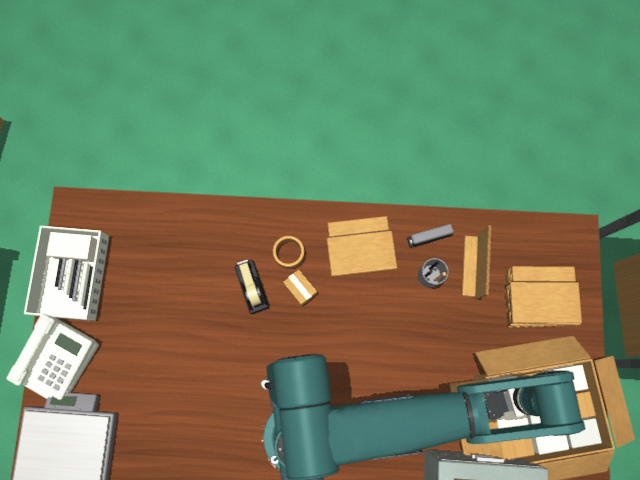

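The top view shows the blank at about (328–397, 217–276), with the front edge running from (55,188) to (598,215). The tape roll and small carton are on its +y side, and the stapler and pen pot on its -y side.

```bash
cat > h.py <<'E'
from bench import robot,cams,spotter
import numpy as np,cv2
from scipy.spatial.transform import Rotation as R
def ray(s,p):
    K=s["intrinsics"];d=np.array([(p[0]-K[0,2])/K[0,0],-(p[1]-K[1,2])/K[1,1],-1.0])
    return R.from_euler('xyz',s["orientation"]).as_matrix()@d
def tow(s,p,z):
    d=ray(s,p);e=np.array(s["eye"]);return e+d*(z-e[2])/d[2]
def topx(s,P):
    c=R.from_euler('xyz',s["orientation"]).as_matrix().T@(np.array(P)-s["eye"]);K=s["intrinsics"]
    return np.array([K[0,0]*c[0]/-c[2]+K[0,2],-K[1,1]*c[1]/-c[2]+K[1,2]])
def front(s):
    # table edge: green/brown transition in top picture
    f=s["frame"].astype(int);m=(f[:,:,0]>f[:,:,1])
    pts=[]
    for c in range(90,580,5):
        r=[k for k in range(150,235) if m[k:k+6,c].all()]
        if r: pts.append(tow(s,(c,r[0]-0.5),0)[:2])
    pts=np.array(pts);a=np.polyfit(pts[:,1],pts[:,0],1)
    for _ in range(4):
        e=pts[:,0]-np.polyval(a,pts[:,1]);k=abs(e)<.004;a=np.polyfit(pts[k,1],pts[k,0],1)
    return a,k.sum(),e[k].std()
E
python3 - <<'E'
from h import *
t=cams.snapshot("top");s=cams.snapshot("scene")
a,n,sd=front(t);print("front x=a0*y+a1",a,n,sd,np.degrees(np.arctan(a[0])))
Z={'crease_left':.007,'crease_right':.007,'rear_mid':.0035}
for q in ['blank','crease_left','crease_right','rear_mid','table','tape_roll','stapler','small_carton','pen_pot','tape_dispenser','folded_divider']:
    for n,im in(('top',t),('scene',s)):
        for d in spotter.place_of(im,q)[:2]:
            print(q,n,round(d['score'],2),np.round(d['pixel'],1),np.round(tow(im,d['pixel'],Z.get(q,0))[:2],4))
cv2.imwrite('pics/z0.png',cv2.resize(t['frame'][180:320,220:500,::-1],None,fx=2.8,fy=2.8,interpolation=cv2.INTER_CUBIC))
E
```

```text
front x=a0*y+a1 [-0.0195118   0.70313698] 98 0.0009323680904077397 -1.1178020543330098
blank top 0.7 [361.  255.6] [ 0.5372 -0.1473]
crease_left top 0.96 [328.6 237.1] [ 0.5861 -0.0444]
crease_left scene 0.73 [307.7 256.8] [ 0.5987 -0.0511]
crease_right top 0.68 [390.2 232.1] [ 0.6156 -0.2321]
crease_right top 0.17 [289.9 253.1] [0.5278 0.0698]
crease_right scene 0.87 [242.1 269.4] [ 0.6289 -0.2416]
rear_mid top 0.78 [363.5 272.6] [ 0.4848 -0.1576]
rear_mid scene 0.75 [270.  230.8] [ 0.4953 -0.1607]
table top 0.6 [325.8 199.2] [ 0.7074 -0.0276]
table scene 0.9 [317.5 292.2] [ 0.7141 -0.0291]
tape_roll top 0.72 [289.1 252.6] [0.5305 0.0727]
tape_roll scene 0.85 [348.4 234.9] [0.5242 0.0749]
stapler top 0.74 [427.6 235.7] [ 0.6143 -0.3484]
stapler scene 0.68 [205.6 267.7] [ 0.6116 -0.3488]
stapler scene 0.37 [246.7 267.6] [ 0.6193 -0.2295]
small_carton top 0.63 [303.4 289.2] [0.4216 0.0205]
small_carton scene 0.76 [329.2 212.2] [0.4345 0.023 ]
pen_pot top 0.62 [432.2 276.9] [ 0.4874 -0.3667]
pen_pot scene 0.65 [204.5 235. ] [ 0.4948 -0.3591]
tape_dispenser top 0.94 [249.5 287.6] [0.4146 0.1833]
tape_dispenser scene 0.69 [376.5 203.5] [0.4105 0.1733]
tape_dispenser scene 0.41 [242.6 263.8] [ 0.6055 -0.2416]
folded_divider top 0.94 [469.5 266.8] [ 0.5267 -0.4792]
folded_divider scene 0.98 [163.4 247.1] [ 0.5307 -0.479 ]
```

View pics/z0.png

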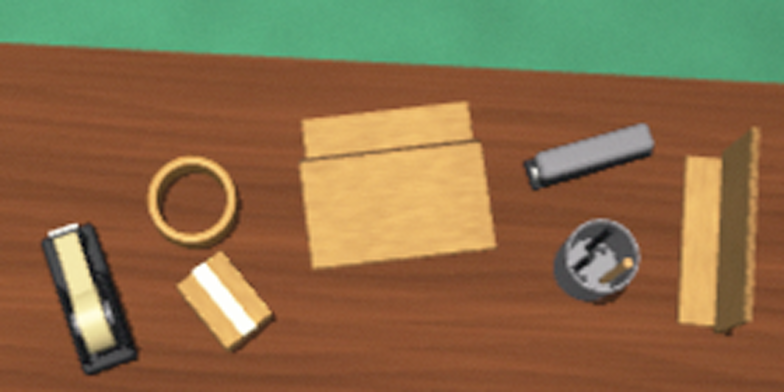

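```bash
cat >> h.py <<'E'
from scipy.optimize import least_squares
OUT=np.array([[-60,-100],[60,-100],[60,-92],[105,-92],[105,92],[60,92],[60,100],[-60,100]])/1000
def blank(s,g,excl=None,thr=165):
    """g=(x,y,th) guess; fit outline of the top face to the bright contour points near it"""
    f=s["frame"].astype(np.uint8);m=(f[:,:,0]>thr).astype(np.uint8)
    def poly(p):
        c,sn=np.cos(p[2]),np.sin(p[2]);w=OUT@np.array([[c,sn],[-sn,c]])+p[:2]
        return np.array([topx(s,[*q,.007]) for q in w],np.float32)
    cs,_=cv2.findContours(cv2.resize(m*255,None,fx=4,fy=4,interpolation=cv2.INTER_LINEAR)//128,cv2.RETR_LIST,cv2.CHAIN_APPROX_NONE)
    P=(np.vstack(cs)[:,0,:].astype(np.float32)+.5)/4-.5
    def d(p,Q): 
        po=poly(p).reshape(-1,1,2); return np.array([cv2.pointPolygonTest(po,(float(q[0]),float(q[1])),True) for q in Q])
    p=np.array(g,float)
    for lim in (8,4,2):
        Q=P[np.abs(d(p,P))<lim][::3]
        r=least_squares(lambda p:d(p,Q),p,x_scale=[.01,.01,.05],diff_step=1e-4,loss='soft_l1',f_scale=.5);p=r.x
    return p,len(Q),np.std(d(p,Q))
def rep(s,p,a):
    n=np.array([1,-a[0]]);n/=np.linalg.norm(n);c0=a[1]*n[0]
    c,sn=np.cos(p[2]),np.sin(p[2]);M=np.array([[c,-sn],[sn,c]])
    out={}
    for k,v in dict(cl=[.06,.1],cr=[.06,-.1],rm=[-.06,0],rl=[-.06,.1],rr=[-.06,-.1]).items():
        w=M@v+p[:2];out[k]=w;print(k,np.round(w,4),'table x',round(w@n-c0,4))
    print('yaw blank',np.degrees(p[2]),'table',np.degrees(np.arctan(-a[0])))
    return out
E
python3 - <<'E'
from h import *
t=cams.snapshot("top")
a,_,_=front(t);p,n,sd=blank(t,(.54,-.147,.155));print(p,n,sd);rep(t,p,a)
s=cams.snapshot("scene");p,n,sd=blank(s,(.54,-.147,.155));print(p,n,sd);rep(s,p,a)
for im,q in((t,'stapler'),(t,'folded_divider'),(t,'small_carton')):
    for d in spotter.regions_of(im,q)[:1]:
        e=d['extent'];print(q,d['score'],tow(im,e[:2],.05)[:2],tow(im,e[2:],.05)[:2])
# scene edge
f=s['frame'].astype(int)
for c in (100,200,250,300,350,400,500):
    col=f[:,c];r=[k for k in range(260,330) if col[k,1]>col[k,0]+15]
    print(c,r[:1],np.round(tow(s,(c,r[0]),0)[:2],4), [tuple(col[k]) for k in range(r[0]-8,r[0]+1)] if c==300 else '')
E
```

```text
[ 0.54628965 -0.1469885   0.18648107] 330 0.39093978662034734
cl [ 0.5867 -0.0376] table x -0.1171
cr [ 0.6238 -0.2341] table x -0.0839
rm [ 0.4873 -0.1581] table x -0.2189
rl [ 0.4688 -0.0598] table x -0.2355
rr [ 0.5059 -0.2564] table x -0.2022
yaw blank 10.684578227508807 table 1.1178020543330098
[ 0.5508859  -0.15045393  0.20626998] 303 0.6842567721848304
cl [ 0.5891 -0.0403] table x -0.1148
cr [ 0.6301 -0.236 ] table x -0.0776
rm [ 0.4922 -0.1627] table x -0.2141
rl [ 0.4717 -0.0649] table x -0.2327
rr [ 0.5126 -0.2606] table x -0.1955
yaw blank 11.818399282936646 table 1.1178020543330098
stapler 0.94 [ 0.63396774 -0.27806345] [ 0.56614035 -0.42028501]
folded_divider 0.55 [ 0.64518711 -0.43964698] [ 0.42806971 -0.53675047]
small_carton 0.97 [0.46254807 0.07759318] [ 0.364915   -0.01843286]
100 [312] [ 0.7361 -0.632 ] 
200 [305] [ 0.7327 -0.357 ] 
250 [301] [ 0.7294 -0.2183] 
300 [297] [ 0.7261 -0.0787] [(np.int64(167), np.int64(104), np.int64(78)), (np.int64(167), np.int64(106), np.int64(80)), (np.int64(162), np.int64(103), np.int64(77)), (np.int64(107), np.int64(68), np.int64(53)), (np.int64(53), np.int64(42), np.int64(41)), (np.int64(33), np.int64(33), np.int64(36)), (np.int64(37), np.int64(35), np.int64(35)), (np.int64(54), np.int64(63), np.int64(53)), (np.int64(74), np.int64(100), np.int64(80))]
350 [293] [0.7228 0.0618] 
400 [289] [0.7194 0.2034] 
500 [281] [0.7126 0.4894]
```

The top camera puts the crease about 84–117 mm short and the blank roughly 9–10° askew. The scene camera agrees, apart from a common 5 mm offset. My plan is to line the jaws up with the table edge, drop in behind the rear edge, and push with both open fingers.

```bash
python3 -m inch '[{"dz":-1,"grip":1},{"dz":-1,"rz":1},{"rz":1},{"rz":1},{"rz":0.3},{"dx":0.7,"dy":-1},{"dx":0.7,"dy":-1},{"dx":0.7,"dy":-1},{"dx":0.7,"dy":-1},{"dx":0.7,"dy":-1},{"dx":0.7,"dy":-1},{"dx":0.7,"dy":-1}]'
```

```text
invalid input at $[0]: expected keys grip, dx, dy, dz, rx, ry, rz
```

Every key is required in each row.

```bash
python3 -m inch '[{"grip":1,"dx":0,"dy":0,"dz":-1,"rx":0,"ry":0,"rz":0},{"grip":1,"dx":0,"dy":0,"dz":-1,"rx":0,"ry":0,"rz":1},{"grip":1,"dx":0,"dy":0,"dz":0,"rx":0,"ry":0,"rz":1},{"grip":1,"dx":0,"dy":0,"dz":0,"rx":0,"ry":0,"rz":1},{"grip":1,"dx":0,"dy":0,"dz":0,"rx":0,"ry":0,"rz":0.5},{"grip":1,"dx":0.7,"dy":-1,"dz":0,"rx":0,"ry":0,"rz":0},{"grip":1,"dx":0.7,"dy":-1,"dz":0,"rx":0,"ry":0,"rz":0},{"grip":1,"dx":0.7,"dy":-1,"dz":0,"rx":0,"ry":0,"rz":0},{"grip":1,"dx":0.7,"dy":-1,"dz":0,"rx":0,"ry":0,"rz":0}]'
```

```text
time: 2.68
tool_pos: [0.2376, -0.4237, 0.2703]
ee_rot: [-3.141, 0.0, -0.013]
wrist_force: [0.2, -0.0, 1.0]
width: 0.0941
```

```bash
python3 -m inch '[{"grip":1,"dx":0.73,"dy":-1,"dz":0,"rx":0,"ry":0,"rz":-0.4},{"grip":1,"dx":0.73,"dy":-1,"dz":0,"rx":0,"ry":0,"rz":0},{"grip":1,"dx":0.73,"dy":-1,"dz":0,"rx":0,"ry":0,"rz":0},{"grip":1,"dx":0.73,"dy":-1,"dz":0,"rx":0,"ry":0,"rz":0},{"grip":1,"dx":0.73,"dy":-1,"dz":0,"rx":0,"ry":0,"rz":0},{"grip":1,"dx":0.73,"dy":-1,"dz":0,"rx":0,"ry":0,"rz":0},{"grip":1,"dx":0.73,"dy":-1,"dz":0,"rx":0,"ry":0,"rz":0},{"grip":1,"dx":0.73,"dy":-1,"dz":0,"rx":0,"ry":0,"rz":0},{"grip":1,"dx":0.73,"dy":-1,"dz":0,"rx":0,"ry":0,"rz":0},{"grip":1,"dx":0.73,"dy":-1,"dz":0,"rx":0,"ry":0,"rz":0},{"grip":1,"dx":0.6,"dy":-0.8,"dz":0,"rx":0,"ry":0,"rz":0},{"grip":1,"dx":0,"dy":0,"dz":0,"rx":0,"ry":0,"rz":0}]'
python3 - <<'E'
from h import *
w=cams.snapshot("wrist");cv2.imwrite("pics/w1.png",w["frame"][:,:,::-1]);print(w["eye"],w["orientation"])
t=cams.snapshot("top");cv2.imwrite("pics/t1.png",t["frame"][:,:,::-1])
E
```

```text
time: 4.18
tool_pos: [0.4359, -0.1389, 0.2719]
ee_rot: [3.139, -0.003, 0.025]
wrist_force: [-0.3, 0.6, 0.4]
width: 0.0939
[ 0.50862121 -0.13631405  0.43728132] [-0.25318074 -0.00219036 -1.54476473]
```

View pics/w1.png

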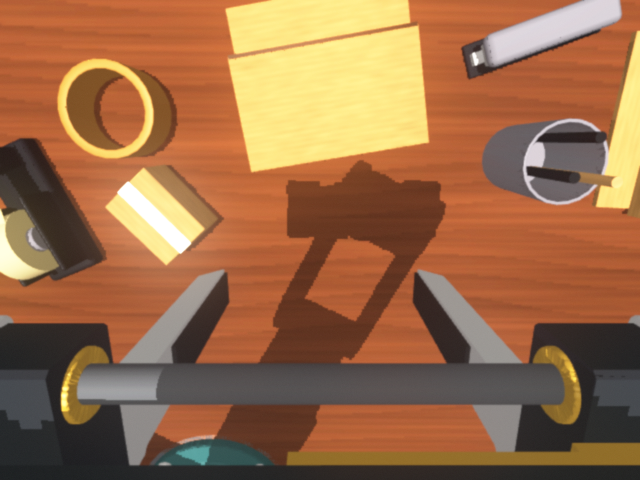

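The wrist view shows the whole panel: rear-left corner at (252,171), rear-right at (428,142), with clear table behind it. I'll measure the pose from this closer view.

```bash
python3 - <<'E'
from h import *
w=cams.snapshot("wrist");a=[-0.0195,0.7031]
for n,c in dict(cl=(229,58),cr=(418,27),rr=(429,142),rl=(251,171)).items(): print(n,np.round(tow(w,c,.007)[:2],4))
p,n,sd=blank(w,(.546,-.147,.17),thr=225);print(p,n,sd);rep(w,p,a)
E
```

```text
cl [ 0.5875 -0.0412]
cr [ 0.6216 -0.2365]
rr [ 0.5073 -0.2588]
rl [ 0.471  -0.0616]
[ 0.54818044 -0.14687167  0.18767112] 770 0.5879565933219971
cl [ 0.5885 -0.0374] table x -0.1153
cr [ 0.6258 -0.2339] table x -0.0819
rm [ 0.4892 -0.1581] table x -0.2169
rl [ 0.4706 -0.0598] table x -0.2336
rr [ 0.5079 -0.2563] table x -0.2002
yaw blank 10.75276303341523 table 1.1171261191244548
```

```bash
python3 -m inch '[{"grip":1,"dx":0,"dy":0.5,"dz":1,"rx":0,"ry":0,"rz":0},{"grip":1,"dx":0,"dy":0,"dz":1,"rx":0,"ry":0,"rz":0},{"grip":1,"dx":0,"dy":0,"dz":1,"rx":0,"ry":0,"rz":0},{"grip":1,"dx":0,"dy":0,"dz":1,"rx":0,"ry":0,"rz":0},{"grip":1,"dx":0,"dy":0,"dz":1,"rx":0,"ry":0,"rz":0},{"grip":1,"dx":0,"dy":0,"dz":1,"rx":0,"ry":0,"rz":0},{"grip":1,"dx":0,"dy":0,"dz":1,"rx":0,"ry":0,"rz":0},{"grip":1,"dx":0,"dy":0,"dz":1,"rx":0,"ry":0,"rz":0},{"grip":1,"dx":0,"dy":0,"dz":1,"rx":0,"ry":0,"rz":0},{"grip":1,"dx":0,"dy":0,"dz":0,"rx":0,"ry":0,"rz":0}]'
```

```text
time: 5.58
tool_pos: [0.4313, -0.1659, 0.0424]
ee_rot: [3.133, -0.006, 0.004]
wrist_force: [0.4, 0.3, 0.0]
width: 0.0943
```

```bash
python3 -m inch '[{"grip":1,"dx":0,"dy":-0.5,"dz":0.4,"rx":0.1,"ry":-0.07,"rz":-0.18},{"grip":1,"dx":0,"dy":0,"dz":0.4,"rx":0,"ry":0,"rz":0},{"grip":1,"dx":0,"dy":0,"dz":0.1,"rx":0,"ry":0,"rz":0},{"grip":1,"dx":0,"dy":0,"dz":0,"rx":0,"ry":0,"rz":0}]'
```

```text
time: 6.08
tool_pos: [0.4329, -0.1543, 0.0214]
ee_rot: [3.14, -0.004, 0.019]
wrist_force: [0.8, 0.1, -0.0]
width: 0.094
```

```bash
python3 -m inch '[{"grip":1,"dx":0,"dy":0,"dz":0.18,"rx":0,"ry":-0.05,"rz":0},{"grip":1,"dx":0.4,"dy":0,"dz":0,"rx":0,"ry":0,"rz":0},{"grip":1,"dx":0.4,"dy":0,"dz":0,"rx":0,"ry":0,"rz":0},{"grip":1,"dx":0.3,"dy":0,"dz":0,"rx":0,"ry":0,"rz":0},{"grip":1,"dx":0.3,"dy":0,"dz":0,"rx":0,"ry":0,"rz":0},{"grip":1,"dx":0,"dy":0,"dz":0,"rx":0,"ry":0,"rz":0}]'
```

```text
time: 6.82
tool_pos: [0.4721, -0.1541, 0.0177]
ee_rot: [3.138, -0.002, 0.019]
wrist_force: [0.0, -0.2, -0.3]
width: 0.0942
```

```bash
python3 -m inch '[{"grip":1,"dx":0.2,"dy":-0.03,"dz":0.05,"rx":0,"ry":0,"rz":0},{"grip":1,"dx":0.25,"dy":-0.04,"dz":0,"rx":0,"ry":0,"rz":0},{"grip":1,"dx":0.25,"dy":-0.04,"dz":0,"rx":0,"ry":0,"rz":0},{"grip":1,"dx":0.25,"dy":-0.04,"dz":0,"rx":0,"ry":0,"rz":0},{"grip":1,"dx":0.25,"dy":-0.04,"dz":0,"rx":0,"ry":0,"rz":0},{"grip":1,"dx":0.25,"dy":-0.04,"dz":0,"rx":0,"ry":0,"rz":0},{"grip":1,"dx":0,"dy":0,"dz":0,"rx":0,"ry":0,"rz":0}]'
python3 - <<'E'
from h import *
w=cams.snapshot("wrist");cv2.imwrite("pics/w2.png",w["frame"][:,:,::-1])
t=cams.snapshot("top");cv2.imwrite("pics/t2.png",cv2.resize(t['frame'][180:320,220:500,::-1],None,fx=2.8,fy=2.8,interpolation=cv2.INTER_CUBIC))
E
```

```text
time: 7.7
tool_pos: [0.5101, -0.1469, 0.0162]
ee_rot: [3.139, -0.0, 0.02]
wrist_force: [-0.2, 0.5, 0.4]
width: 0.094
```

View pics/w2.png

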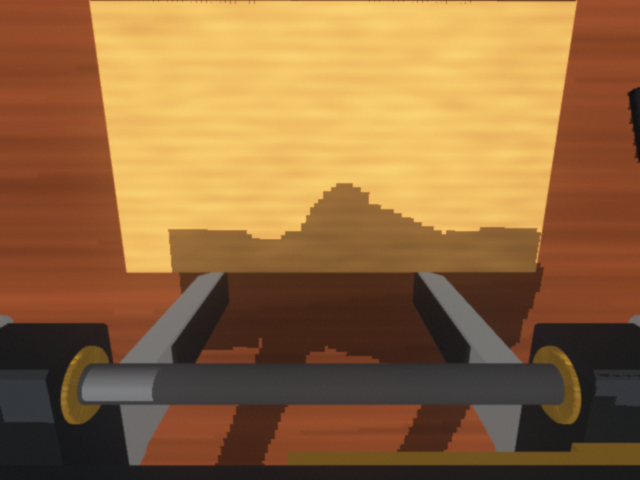

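View pics/t2.png

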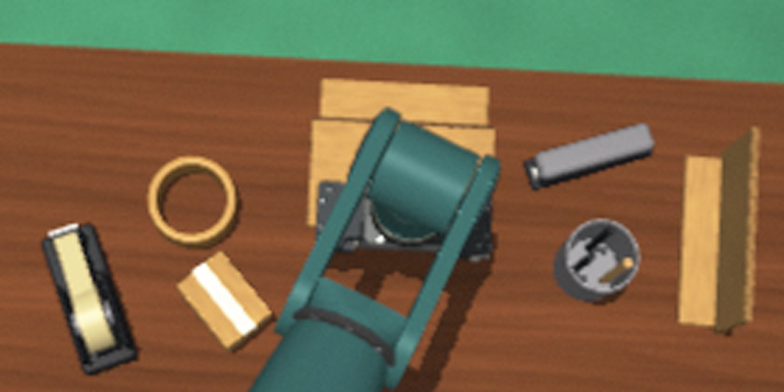

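Both fingers are on the rear edge, which runs level at row 271 in the wrist view, so the blank is square to the jaws. The stapler is about 30 mm clear on the right. I'll push on and stop short to measure.

```bash
python3 -m inch '[{"grip":1,"dx":0.25,"dy":0,"dz":0,"rx":0,"ry":0,"rz":0},{"grip":1,"dx":0.25,"dy":0,"dz":0,"rx":0,"ry":0,"rz":0},{"grip":1,"dx":0.25,"dy":0,"dz":0,"rx":0,"ry":0,"rz":0},{"grip":1,"dx":0.25,"dy":0,"dz":0,"rx":0,"ry":0,"rz":0},{"grip":1,"dx":0.25,"dy":0,"dz":0,"rx":0,"ry":0,"rz":0},{"grip":1,"dx":0.25,"dy":0,"dz":0,"rx":0,"ry":0,"rz":0},{"grip":1,"dx":0.25,"dy":0,"dz":0,"rx":0,"ry":0,"rz":0},{"grip":1,"dx":0.2,"dy":0,"dz":0,"rx":0,"ry":0,"rz":0},{"grip":1,"dx":0,"dy":0,"dz":0,"rx":0,"ry":0,"rz":0}]'
python3 - <<'E'
from h import *
w=cams.snapshot("wrist");cv2.imwrite("pics/w3.png",w["frame"][:,:,::-1])
t=cams.snapshot("top");cv2.imwrite("pics/t3.png",cv2.resize(t['frame'][180:270,290:430,::-1],None,fx=5.5,fy=5.5,interpolation=cv2.INTER_CUBIC))
s=cams.snapshot("scene");cv2.imwrite("pics/s3.png",cv2.resize(s['frame'][210:320,200:350,::-1],None,fx=5.3,fy=5.3,interpolation=cv2.INTER_CUBIC))
a=np.array([-0.0195,0.7031])
for im,n in((t,'top'),(s,'scene')):
  for q in('crease_left','crease_right'):
    for d in spotter.place_of(im,q)[:1]:
      P=tow(im,d['pixel'],.007);print(n,q,d['score'],np.round(d['pixel'],1),P[:2],'tx',P[0]-np.polyval(a,P[1]))
E
```

```text
time: 8.93
tool_pos: [0.5617, -0.1461, 0.0161]
ee_rot: [3.139, 0.0, 0.019]
wrist_force: [-0.5, 0.4, 0.0]
width: 0.0939
top crease_left 0.73 [333.9 205.4] [ 0.68746422 -0.05398395] tx -0.016688462398552373
top crease_right 0.76 [396.8 209.6] [ 0.68832256 -0.24912866] tx -0.01963544899329872
scene crease_left 0.92 [307.4 286.4] [ 0.6975218 -0.0564857] tx -0.0066796663192508765
scene crease_right 0.9 [237.9 289.8] [ 0.69537705 -0.25192639] tx -0.012635510340461842
```

View pics/t3.png

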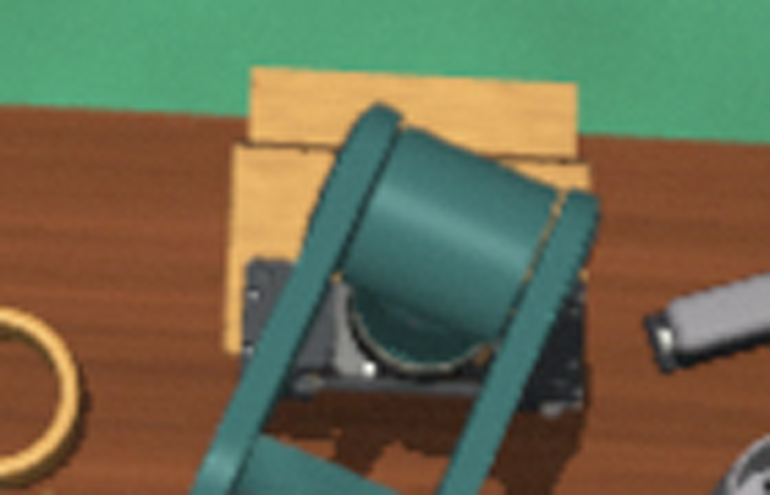

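View pics/s3.png

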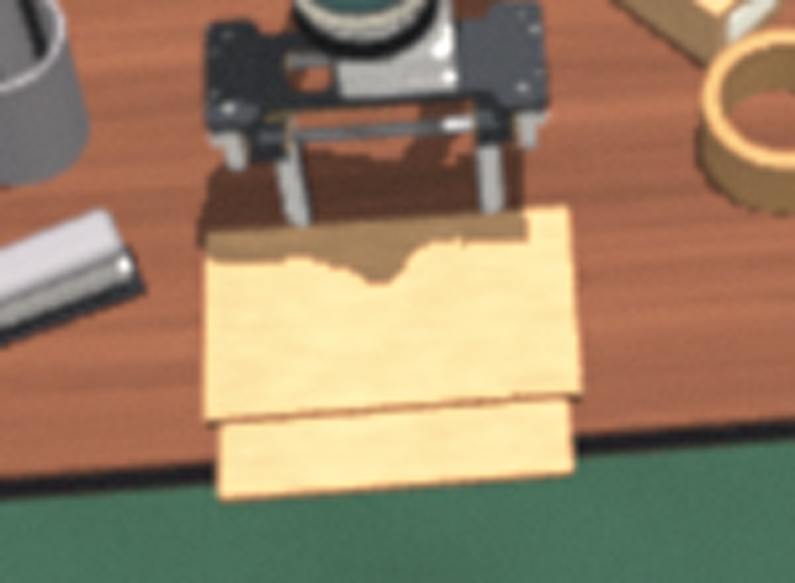

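```bash
cat >> h.py <<'E'
def prof(s,p0,p1,n=200):
    """sample grey along world segment p0->p1 (3d)"""
    q=np.array([topx(s,np.array(p0)+(np.array(p1)-p0)*k) for k in np.linspace(0,1,n)],np.float32)
    return cv2.remap(s["frame"],q[:,0].reshape(1,-1),q[:,1].reshape(1,-1),cv2.INTER_LINEAR)[0].astype(float)
def crease(s,ys,x0,x1,z=.007):
    """darkest dip along x on blank top at each y"""
    out=[]
    for y in ys:
        v=prof(s,[x0,y,z],[x1,y,z])[:,0];xs=np.linspace(x0,x1,200)
        b=np.median(v);d=np.clip(b-v-25,0,None);i=d.argmax();k=slice(max(0,i-12),i+13)
        out.append((round(y,3),round(float((xs[k]*d[k]).sum()/max(d[k].sum(),1e-9)),4),round(d.max())))
    return out
def sedge(s,ys,x0=.68,x1=.74):
    out=[]
    for y in ys:
        v=prof(s,[x0,y,0],[x1,y,0]);m=v[:,0];xs=np.linspace(x0,x1,200)
        h=(np.median(m[:40])+m.min())/2;i=np.argmax(m<h);out.append((y,round(xs[i],4)))
    return out
E
python3 - <<'E'
from h import *
t=cams.snapshot("top");s=cams.snapshot("scene")
print('top edge',front(t))
ys=[-.07,-.09,-.11,-.19,-.21,-.23]
print('top crease',crease(t,[-.06,-.065,-.07,-.075,-.235,-.24],.665,.72))
print('scene crease',crease(s,ys,.665,.72))
e=[(y,x) for y,x in sedge(s,[-.5,-.45,-.4,-.35,-.3,-.0,.05,.1,.15,.2,.25])];print('scene edge',e,np.polyfit(*zip(*e),1))
E
```

```text
top edge (array([-0.01950652,  0.70313016]), np.int64(86), np.float64(0.0009365813128595858))
top crease [(-0.06, 0.6863, 59), (-0.065, 0.6867, 50), (-0.07, 0.6868, 58), (-0.075, 0.687, 63), (-0.235, 0.6898, 78), (-0.24, 0.6677, 96)]
scene crease [(-0.07, 0.6899, 11), (-0.09, 0.6907, 20), (-0.11, 0.6913, 17), (-0.19, 0.6927, 14), (-0.21, 0.693, 31), (-0.23, 0.6936, 26)]
scene edge [(-0.5, np.float64(0.7192)), (-0.45, np.float64(0.718)), (-0.4, np.float64(0.7168)), (-0.35, np.float64(0.7159)), (-0.3, np.float64(0.7147)), (-0.0, np.float64(0.7095)), (0.05, np.float64(0.7086)), (0.1, np.float64(0.7074)), (0.15, np.float64(0.7065)), (0.2, np.float64(0.7053)), (0.25, np.float64(0.7044))] [-0.01918172  0.70930208]
```

Both views show the crease square and short of the edge: 17.8 mm from the top camera, 20.4 mm from the scene camera. I'll push 19 mm more.

```bash
python3 -m inch '[{"grip":1,"dx":0.22,"dy":0,"dz":0,"rx":0,"ry":0,"rz":0},{"grip":1,"dx":0.22,"dy":0,"dz":0,"rx":0,"ry":0,"rz":0},{"grip":1,"dx":0.2,"dy":0,"dz":0,"rx":0,"ry":0,"rz":0},{"grip":1,"dx":0.12,"dy":0,"dz":0,"rx":0,"ry":0,"rz":0},{"grip":1,"dx":0,"dy":0,"dz":0,"rx":0,"ry":0,"rz":0}]'
cat > m.py <<'E'
from h import *
t=cams.snapshot("top");s=cams.snapshot("scene")
for nm,im,e,off,ys in(('top',t,(-.0195,.7031),0,[-.06,-.065,-.07,-.075,-.23,-.235]),('scene',s,(-.0192,.7093),0,[-.07,-.09,-.11,-.19,-.21,-.23])):
    for y,x,d in crease(im,ys,.685,.735): print(nm,y,x,d,'tx',round(x-np.polyval(e,y),4))
import sys
cv2.imwrite(f"pics/s{sys.argv[1]}.png",cv2.resize(s['frame'][210:320,200:350,::-1],None,fx=5.3,fy=5.3,interpolation=cv2.INTER_CUBIC))
E
python3 m.py 4
```

```text
time: 10.0
tool_pos: [0.5813, -0.1458, 0.016]
ee_rot: [3.139, 0.002, 0.019]
wrist_force: [0.0, 0.1, -1.0]
width: 0.0945
top -0.06 0.7057 66 tx 0.0014
top -0.065 0.7059 56 tx 0.0015
top -0.07 0.7063 56 tx 0.0018
top -0.075 0.7065 70 tx 0.0019
top -0.23 0.6888 88 tx -0.0188
top -0.235 0.6865 117 tx -0.0212
scene -0.07 0.7096 9 tx -0.001
scene -0.09 0.7102 17 tx -0.0008
scene -0.11 0.7105 13 tx -0.0009
scene -0.19 0.7122 22 tx -0.0007
scene -0.21 0.7122 35 tx -0.0011
scene -0.23 0.7129 26 tx -0.0008
```

View pics/s4.png

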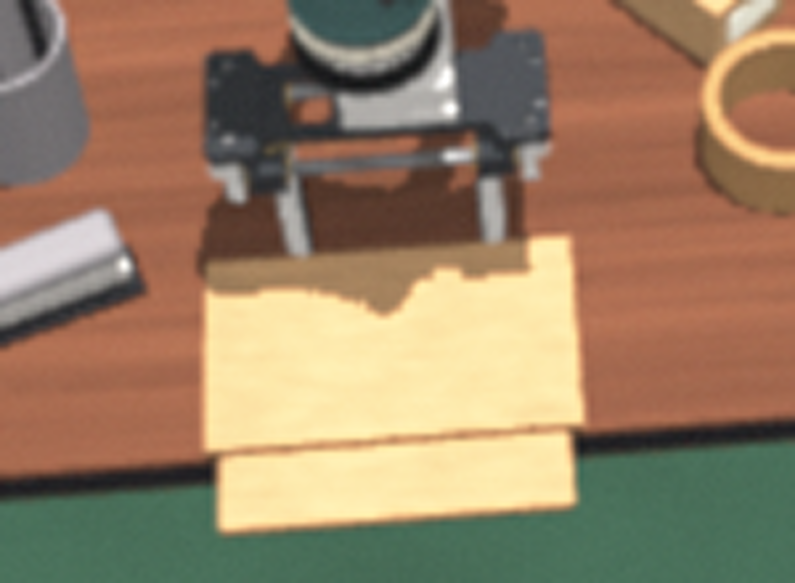

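Crease error is now between −1 mm (scene) and +2 mm (top), and the blank is square. Next I back off, lift, and move over the panel centre.

```bash
python3 -m inch '[{"grip":1,"dx":-0.3,"dy":0,"dz":0,"rx":0,"ry":0,"rz":0},{"grip":1,"dx":-0.2,"dy":0,"dz":0,"rx":0,"ry":0,"rz":0},{"grip":1,"dx":0,"dy":0,"dz":-0.8,"rx":0,"ry":0,"rz":0},{"grip":1,"dx":0,"dy":0,"dz":-0.8,"rx":0,"ry":0,"rz":0},{"grip":1,"dx":0.7,"dy":0,"dz":0,"rx":0,"ry":0,"rz":0},{"grip":1,"dx":0.8,"dy":0,"dz":0,"rx":0,"ry":0,"rz":0},{"grip":1,"dx":0.8,"dy":0,"dz":0,"rx":0,"ry":0,"rz":0},{"grip":1,"dx":0.7,"dy":0,"dz":0,"rx":0,"ry":0,"rz":0},{"grip":1,"dx":0,"dy":0,"dz":0,"rx":0,"ry":0,"rz":0}]'; python3 m.py 5
```

```text
time: 11.22
tool_pos: [0.6408, -0.1447, 0.0574]
ee_rot: [3.139, 0.003, 0.017]
wrist_force: [-0.4, 0.2, 0.5]
width: 0.0941
top -0.06 0.7057 10 tx 0.0014
top -0.065 0.0 0 tx -0.7044
top -0.07 0.0 0 tx -0.7045
top -0.075 0.0 0 tx -0.7046
top -0.23 0.6862 4 tx -0.0214
top -0.235 0.6924 8 tx -0.0153
scene -0.07 0.7099 9 tx -0.0007
scene -0.09 0.7102 16 tx -0.0008
scene -0.11 0.7104 12 tx -0.001
scene -0.19 0.7122 22 tx -0.0007
scene -0.21 0.7122 35 tx -0.0011
scene -0.23 0.7128 26 tx -0.0009
```

View pics/s5.png

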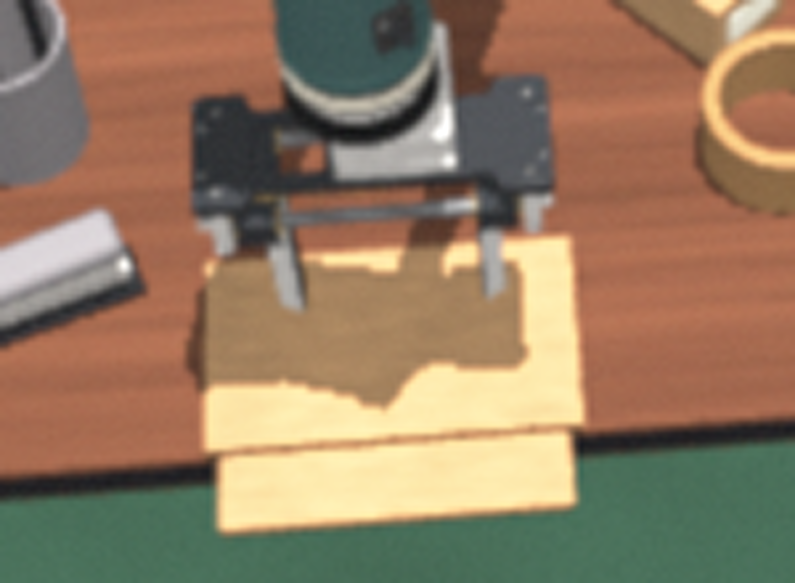

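```bash
python3 -m inch '[{"grip":1,"dx":0,"dy":0,"dz":0.6,"rx":0,"ry":0,"rz":0},{"grip":1,"dx":0,"dy":0,"dz":0.5,"rx":0,"ry":0,"rz":0},{"grip":1,"dx":0,"dy":0,"dz":0.2,"rx":0,"ry":0,"rz":0},{"grip":1,"dx":0,"dy":0,"dz":0,"rx":0,"ry":0,"rz":0}]'
```

```text
time: 11.82
tool_pos: [0.637, -0.1448, 0.0216]
ee_rot: [3.14, 0.007, 0.016]
wrist_force: [0.2, 0.1, 0.4]
width: 0.094
```

```bash
python3 -m inch '[{"grip":1,"dx":0,"dy":0,"dz":0.06,"rx":0,"ry":0,"rz":0},{"grip":1,"dx":0,"dy":0,"dz":0.06,"rx":0,"ry":0,"rz":0}]'; python3 -m inch '[{"grip":1,"dx":0,"dy":0,"dz":0.1,"rx":0,"ry":0,"rz":0}]'
```

```text
time: 12.08
tool_pos: [0.6371, -0.1447, 0.0213]
ee_rot: [3.14, 0.006, 0.016]
wrist_force: [-3.1, 0.5, 5.6]
width: 0.0941
time: 12.2
tool_pos: [0.6371, -0.1448, 0.0213]
ee_rot: [3.14, 0.006, 0.017]
wrist_force: [-4.2, 0.7, 10.7]
width: 0.0945
```

```bash
python3 -m inch '[{"grip":1,"dx":-0.04,"dy":0,"dz":0.12,"rx":0,"ry":0,"rz":0}]'; python3 -m inch '[{"grip":1,"dx":-0.04,"dy":0,"dz":0.12,"rx":0,"ry":0,"rz":0},{"grip":1,"dx":-0.04,"dy":0,"dz":0.12,"rx":0,"ry":0,"rz":0}]'; python3 m.py 6
python3 - <<'E'
from h import *
for i in range(4):
    t=cams.snapshot("top");o=robot.get_obs();print(o['time'],o['tool_pos'],o['wrist_force'])
w=cams.snapshot("wrist");cv2.imwrite("pics/w6.png",w["frame"][:,:,::-1])
E
```

```text
time: 12.32
tool_pos: [0.637, -0.1448, 0.0213]
ee_rot: [3.14, 0.003, 0.017]
wrist_force: [-2.3, 0.3, 8.2]
width: 0.0942
time: 12.58
tool_pos: [0.637, -0.1447, 0.0213]
ee_rot: [3.14, -0.003, 0.018]
wrist_force: [-2.8, 0.5, 8.6]
width: 0.0938
top -0.06 0.6945 94 tx -0.0098
top -0.065 0.6973 110 tx -0.0071
top -0.07 0.6997 102 tx -0.0048
top -0.075 0.6971 106 tx -0.0075
top -0.23 0.0 0 tx -0.7076
top -0.235 0.6872 9 tx -0.0205
scene -0.07 0.7096 8 tx -0.001
scene -0.09 0.7101 17 tx -0.0009
scene -0.11 0.7101 12 tx -0.0013
scene -0.19 0.7123 21 tx -0.0006
scene -0.21 0.7122 32 tx -0.0011
scene -0.23 0.7129 27 tx -0.0008
12.725 [ 0.63699538 -0.14475631  0.02132118] [-2.54505281  0.90556923  7.39701512]
12.775 [ 0.63699334 -0.14477622  0.02132926] [-2.56464556  1.40925156  7.75226928]
12.825 [ 0.6370136  -0.14473885  0.0213463 ] [-1.65619016  0.4077125   7.82733192]
12.875 [ 0.63702691 -0.1447628   0.02134028] [-2.25490412  0.82254404  8.29757128]
```

View pics/s6.png

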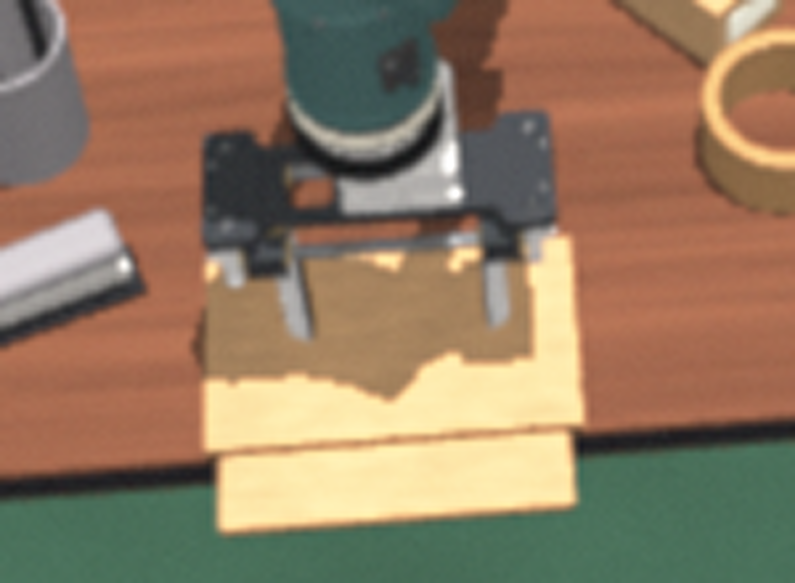

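View pics/w6.png

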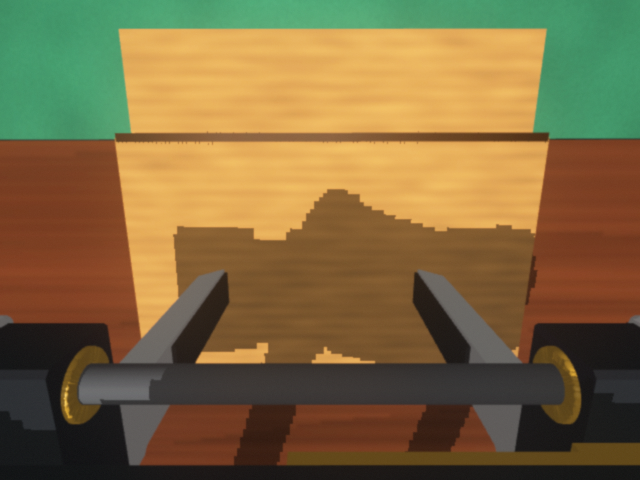

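The wrist view is the clearest check: the crease sits at row 137 across its full length and the table edge at row 139, so it's within about 1 mm and parallel. The press holds steady at about 8 N, so I'm handing in.

```bash
python3 - <<'E'
from bench import robot
print(robot.close_job()); o=robot.get_obs();print(o['time'],o['tool_pos'],o['wrist_force'])
E
```

```text
the job is handed in; nothing more can be done
None
the job is handed in; nothing more can be done
```

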